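# Load the welding rack in order

## Robot

A 6-joint arm with a two-finger parallel gripper is mounted at the origin on the work surface. World frame = base frame: x ahead of the robot, y to its left, z up, the work surface at z = 0. Lengths are in mm, angles in rad, forces in N, time in s.
With the tool pointing down it reaches from about 350 to 725 mm from the base axis. Payload 4.3 kg.
Tool frame: the origin (TCP) lies at the very end of the fingers, on their centre line; the grasp point (between the pads) lies 19 mm behind it; z points along the fingers, y is the line along which they close (so a half turn about z gives the same grasp; the last joint's range is limited). The gripper opens to 85 mm and grips with 20 to 120 N. Pads are 22 mm wide; open, the fingers measure 114 mm over their backs; the gripper's body (76 mm by 85 mm) begins 54 mm behind the grasp point. The pads swing forward as they close: fully open they stand 13 mm farther back than shut.
Start: joints at [-1.277, 0.377, 0.081, 1.274, 0, 1.46], TCP at [225.941, -528.789, 231.329] pointing down, gripper open.
Joint ranges: [-2.72, 2.72], [-0.84, 1.66], [-1.02, 1.22], [-1.77, 2.12], [-1.37, 1.28], [-3.14, 3.14]. Speed limits (rad/s): [2.57, 2.57, 3.14, 3.14, 3.14, 3.14].

## Interface

Orientations are given as a 3x3 rotation matrix whose columns are the frame's x, y, z axes.
In Python, from bench import ctrl, get_image, calibration, job gives the robot as it stands.
- The arm moves only by the tool arm_command, never from a script. Its argument "series" is a list of rows, each an object with "xyz": the shift along the tool's x, y, z as a fraction of full scale, a list of three; "roll": the turn about the tool's z as a fraction of full scale; "claw": the opening, from -1 (shut) to 1 (fully open). A call has 1 to 12 rows; each row is the pose to reach, as a shift and turn from the pose commanded when the call began, along the tool's axes at that moment, turning the shorter way round; what a row does not reach only later rows make up. Full scale, the value 1, is 0.3 m for a shift and 360 degrees for a turn. A row lasts 1/12 s, in which the tool goes at most 41.7 mm and 7.16 degrees, less where a joint would pass 70% of its speed; a pose out of reach is approached as far as the arm can. A call with a number of a shift or a turn outside -1 to 1 is refused whole. A call with a gripper value outside its range is refused whole. The fingers move at their own pace and stop on an object; the grip force is fixed at half the most. Time passes only in rows, so rows that repeat a pose let the fingers close. It gives the time, the measured TCP pose, the force, the opening and the grip force at its end, in the units of the state.
- ctrl.sense(): the state, without advancing time (a new reading comes with each control period).
- get_image(name): name is "side" or "top"; returns the picture (384x512x3 uint8, red, green, blue); there is no depth.
- calibration(name): a dict with "fov_y" (degrees; the focal length in pixels is half the picture's height over the tangent of half this angle, whatever the lens; pixels are square), "cx", "cy" (the principal point, pixels), "R" (3x3) and "t" (3): a world point X has camera coordinates R X + t. Camera axes: x right, y down, z forward; pixel columns grow to the right and rows downward; lengths in mm; the calibration is good to about 2 mm. A picture is of the moment at which its call begins. calibration takes no time and is no camera call.
- job.hand_in(): hands the job in; it is judged then, once.
The state is a dict: "time": time; "joint_positions": joint angles; "qd": joint speeds; "effort": joint torques, N m; "ee_pos": TCP position; "ee_rot": TCP orientation; "ft_force": force on the tool from outside, world axes, zero at the start; "torque": the same for the moment, N m; "width": finger opening in mm; "finger_force": force on a finger pad.
Only numpy, scipy, OpenCV 4.12 (cv2) and the standard library are available. Lean on these libraries where they do the work, as an engineer would, in place of code of your own. Each camera call takes 0.05 s, during which the arm holds its last target. There are 200 camera calls.

## Task

Move the four steel spacers from the wooden rack into the pockets of the steel rack, keeping their order as counted from the handles: the spacer standing next to the wooden rack's handle goes in the pocket next to the steel rack's handle, the second in the second pocket, and so on. Leave every spacer standing upright on the floor of its own pocket.

Things in the scene. Friction and masses are not known exactly. Their poses are not given: they have to be found in the camera images.
- wood_rack: source rack, fixed: wooden board 300 x 76 x 18 mm with a row of four black dishes and one steel upright loop handle (67 mm high, 62 wide) at its end nearer the robot. Origin on the bench under the row's middle; x along the row, away from the handle. Dish centres at x = -93, -31, +31, +93 mm, y = 0; handle at x = -152. On the left or right side, turned up to 0.25 rad.
- steel_rack: target rack, fixed: grey steel bar, 288 x 70 mm, with a row of four open pockets and one upright loop handle (67 mm high, 62 wide) at its end farther from the robot. Origin on the bench under the row's middle; x along the row, towards the handle. Pocket centres at x = -93, -31, +31, +93 mm, handle at +152. Pockets 58 (x) by 62 mm (y) inside; floor 20, wall tops 34 mm above the bench.
- round: round spacer: plain steel tube standing upright, outside diameter 38 mm, bore 22 mm, 52 mm tall (the shortest), about 0.3 kg. Origin at the centre of its underside, z up. At the start it stands in a dish on the wooden rack, its underside 21 mm above the bench, turned up to 0.15 rad from the rack.
- hex: hexagonal spacer: solid plain steel hexagon bar standing upright, 36 mm across flats, 60 mm tall, about 0.5 kg. A pair of flats faces along its +y and -y axes. Origin at the centre of its underside, z up. At the start it stands in a dish on the wooden rack, its underside 21 mm above the bench, turned up to 0.15 rad from the rack.
- square: square spacer: plain steel square tube standing upright, 36 x 36 mm, wall 5 mm, 66 mm tall, about 0.3 kg. Its sides face along its x and y axes. Origin at the centre of its underside, z up. At the start it stands in a dish on the wooden rack, its underside 21 mm above the bench, turned up to 0.15 rad from the rack.
- stepped: stepped spacer: solid plain steel, round flange of 42 mm diameter and 22 mm height at the bottom, round shank of 28 mm diameter above it, 74 mm tall in all, about 0.45 kg. Origin at the centre of its underside, z up. At the start it stands in a dish on the wooden rack, its underside 21 mm above the bench, turned up to 0.15 rad from the rack.
- dish_round: black dish, fixed on the wooden rack, in which the round spacer stands at the start (the four dishes are alike); 56 x 56 mm outside, 50 x 50 mm inside, 12 mm high, floor 3 mm thick. Origin at the centre of its underside, 18 mm above the bench. It stays in place, so it shows where that spacer was in the row.
- dish_hex: black dish, fixed on the wooden rack, in which the hex spacer stands at the start (the four dishes are alike); 56 x 56 mm outside, 50 x 50 mm inside, 12 mm high, floor 3 mm thick. Origin at the centre of its underside, 18 mm above the bench. It stays in place, so it shows where that spacer was in the row.
- dish_square: black dish, fixed on the wooden rack, in which the square spacer stands at the start (the four dishes are alike); 56 x 56 mm outside, 50 x 50 mm inside, 12 mm high, floor 3 mm thick. Origin at the centre of its underside, 18 mm above the bench. It stays in place, so it shows where that spacer was in the row.
- dish_stepped: black dish, fixed on the wooden rack, in which the stepped spacer stands at the start (the four dishes are alike); 56 x 56 mm outside, 50 x 50 mm inside, 12 mm high, floor 3 mm thick. Origin at the centre of its underside, 18 mm above the bench. It stays in place, so it shows where that spacer was in the row.

How it is judged (in metres and radians):
At the end, for the whole second after the job is handed in: Each spacer is in the steel rack's pocket of the same number, counted from the handles, as the dish it came from: its origin within 15 mm of the pocket centre along and across the rack, its underside within 5 mm of the pocket floor height, upright within 0.1 rad, and at rest (under 0.02 m/s) (((x of dish_round in the frame of wood_rack between -0.113 and -0.073 m and x of round in the frame of steel_rack between 0.078 and 0.108 m) or (x of dish_round in the frame of wood_rack between -0.051 and -0.011 m and x of round in the frame of steel_rack between 0.016 and 0.046 m) or (x of dish_round in the frame of wood_rack between 0.011 and 0.051 m and x of round in the frame of steel_rack between -0.046 and -0.016 m) or (x of dish_round in the frame of wood_rack between 0.073 and 0.113 m and x of round in the frame of steel_rack between -0.108 and -0.078 m)) and y of round in the frame of steel_rack between -0.015 and 0.015 m and z of round in the frame of steel_rack between 0.015 and 0.025 m and angle between each of round, hex, square, stepped's own z axis and vertical below 0.1 rad and linear speed of each of round, hex, square, stepped below 0.02 m/s and ((x of dish_hex in the frame of wood_rack between -0.113 and -0.073 m and x of hex in the frame of steel_rack between 0.078 and 0.108 m) or (x of dish_hex in the frame of wood_rack between -0.051 and -0.011 m and x of hex in the frame of steel_rack between 0.016 and 0.046 m) or (x of dish_hex in the frame of wood_rack between 0.011 and 0.051 m and x of hex in the frame of steel_rack between -0.046 and -0.016 m) or (x of dish_hex in the frame of wood_rack between 0.073 and 0.113 m and x of hex in the frame of steel_rack between -0.108 and -0.078 m)) and y of hex in the frame of steel_rack between -0.015 and 0.015 m and z of hex in the frame of steel_rack between 0.015 and 0.025 m and ((x of dish_square in the frame of wood_rack between -0.113 and -0.073 m and x of square in the frame of steel_rack between 0.078 and 0.108 m) or (x of dish_square in the frame of wood_rack between -0.051 and -0.011 m and x of square in the frame of steel_rack between 0.016 and 0.046 m) or (x of dish_square in the frame of wood_rack between 0.011 and 0.051 m and x of square in the frame of steel_rack between -0.046 and -0.016 m) or (x of dish_square in the frame of wood_rack between 0.073 and 0.113 m and x of square in the frame of steel_rack between -0.108 and -0.078 m)) and y of square in the frame of steel_rack between -0.015 and 0.015 m and z of square in the frame of steel_rack between 0.015 and 0.025 m and ((x of dish_stepped in the frame of wood_rack between -0.113 and -0.073 m and x of stepped in the frame of steel_rack between 0.078 and 0.108 m) or (x of dish_stepped in the frame of wood_rack between -0.051 and -0.011 m and x of stepped in the frame of steel_rack between 0.016 and 0.046 m) or (x of dish_stepped in the frame of wood_rack between 0.011 and 0.051 m and x of stepped in the frame of steel_rack between -0.046 and -0.016 m) or (x of dish_stepped in the frame of wood_rack between 0.073 and 0.113 m and x of stepped in the frame of steel_rack between -0.108 and -0.078 m)) and y of stepped in the frame of steel_rack between -0.015 and 0.015 m and z of stepped in the frame of steel_rack between 0.015 and 0.025 m); the robot touches nothing.
It also fails if it takes over 96 s, if anything falls off the work surface, if the arm or the gripper's body presses on something with over 40 N, if the wrist force passes 120 N, or if a joint passes its speed limit or range.

## Working session

There is one attempt and no reset: what is moved stays moved. The work goes in short steps, Python scripts to look and compute and a tool call to move; the robot and the scene stay as the last step left them, time stands still between calls to the robot, and variables do not carry over. Pictures are saved under pics/ and viewed, at most 14 in all, crops included, and the job is handed in when it is done.

Besides the shell and the picture viewer there is one more tool, called after ">>>" as a command line: name --argument value ..., lists and objects as JSON in quotes. arm_command: Moves the arm, as the interface text tells. Its arguments: {"type":"object","properties":{"series":{"type":"array"}},"required":["series"]}

```bash
ls; mkdir -p pics; python3 - <<'E'
from bench import ctrl,get_image,calibration
import cv2
for n in("side","top"):
    cv2.imwrite(f"pics/{n}0.png",cv2.resize(get_image(n)[:,:,::-1],(800,600),interpolation=cv2.INTER_CUBIC)); print(n,calibration(n))
s=ctrl.sense();print({k:s[k] for k in("time","ee_pos","ee_rot","width","ft_force")})
E
```

```text
pics
side {'fov_y': 45.775879706224394, 'cx': 249.77507603809096, 'cy': 200.27530666103993, 'R': array([[ 0.9558378 , -0.29388036, -0.00290366],
       [-0.15470102, -0.4947113 , -0.85517737],
       [ 0.24988336,  0.81786005, -0.51832735]]), 't': array([-500.142863  ,  130.96172414,  755.78494645])}
top {'fov_y': 50.533569198122024, 'cx': 256.033680897189, 'cy': 195.49383449889427, 'R': array([[-0.02456657, -0.99959649, -0.0142595 ],
       [-0.99890892,  0.02511137, -0.039375  ],
       [ 0.03971719,  0.01327664, -0.99912275]]), 't': array([ 20.48893151, 517.31676511, 728.08905228])}
{'time': 0.1, 'ee_pos': array([ 225.76421927, -528.21766938,  230.48099097]), 'ee_rot': array([[ 9.19579906e-01,  3.92902720e-01, -4.98542063e-04],
       [ 3.92902983e-01, -9.19578383e-01,  1.68635357e-03],
       [ 2.04124399e-04, -1.74661552e-03, -9.99998454e-01]]), 'width': 85.51293684749636, 'ft_force': array([-0.92478486,  1.05383372,  0.17191706])}
```

View pics/side0.png

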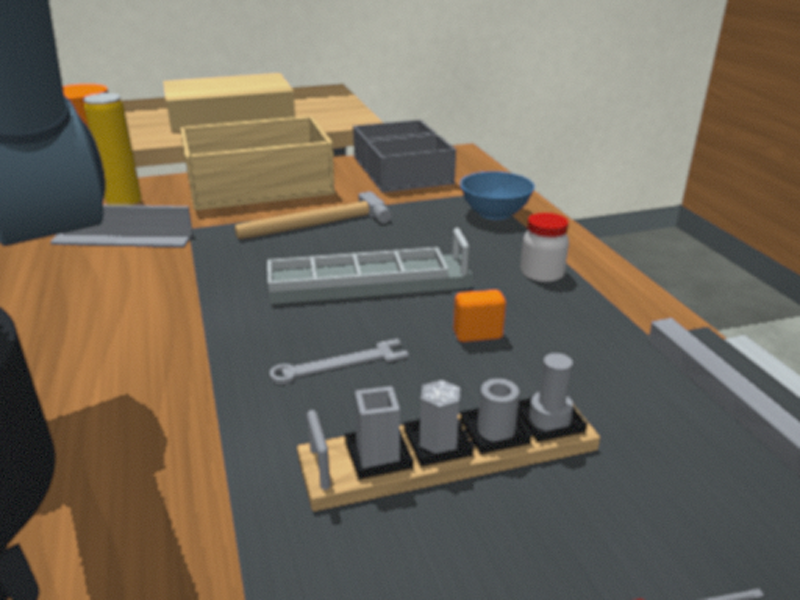

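View pics/top0.png

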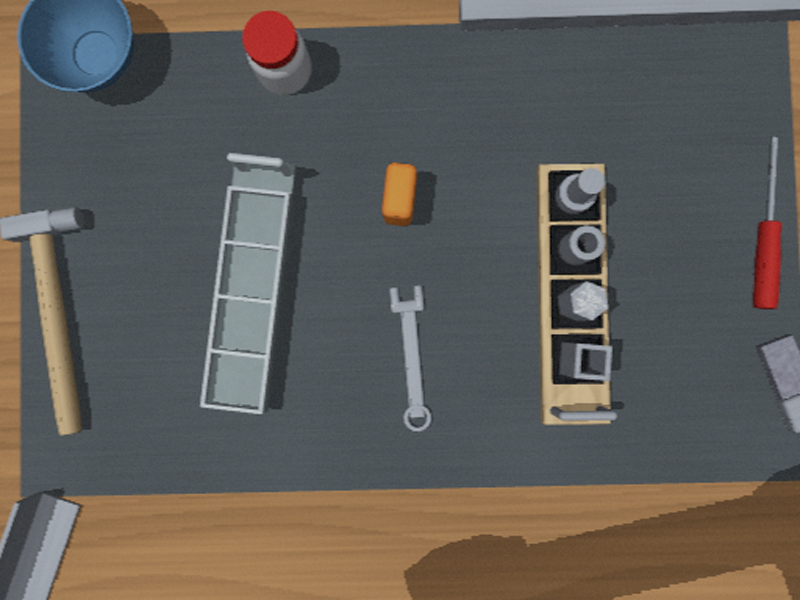

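Side: the handle order on the wood rack is square (378,430), hex (440,415), round (498,408), stepped (552,390). Top: the wood rack is on the right (handle at 583,413). The steel rack is on the left (handle at 258,160, far end). Next, enlarged crops.

```bash
cat > h.py <<'E'
import cv2,numpy as np
from bench import ctrl,get_image,calibration
def crop(im,u0,v0,w,h,k,fn):
    c=cv2.resize(im[v0:v0+h,u0:u0+w,::-1],None,fx=k,fy=k,interpolation=cv2.INTER_CUBIC)
    for u in range(-(-u0//10)*10,u0+w,10):
        x=int((u+.5-u0)*k);cv2.line(c,(x,0),(x,7 if u%50 else 16),(0,255,255),1)
        if u%20==0:cv2.putText(c,str(u),(x-9,26),0,.35,(0,255,255),1)
    for v in range(-(-v0//10)*10,v0+h,10):
        y=int((v+.5-v0)*k);cv2.line(c,(0,y),(7,y),(0,255,255),1)
        if v%20==0:cv2.putText(c,str(v),(10,y+4),0,.35,(0,255,255),1)
    cv2.imwrite(fn,c)
def P(n):
    c=calibration(n);f=192/np.tan(np.radians(c["fov_y"])/2)
    return np.array([[f,0,c["cx"]],[0,f,c["cy"]],[0,0,1]])@np.c_[c["R"],c["t"]]
def proj(n,X):
    q=P(n)@np.append(X,1);return q[:2]/q[2]
def atz(n,uv,z):
    M=P(n);H=np.c_[M[:,:2],M[:,2]*z+M[:,3]];q=np.linalg.solve(H,[*uv,1]);return np.array([q[0]/q[2],q[1]/q[2],z])
def tri(a,b):
    X=cv2.triangulatePoints(P("top"),P("side"),np.float64(a).reshape(2,1),np.float64(b).reshape(2,1)).ravel();X=X[:3]/X[3]
    return X,np.linalg.norm(proj("top",X)-a),np.linalg.norm(proj("side",X)-b)
E
python3 - <<'E'
from h import *
t=get_image("top");s=get_image("side")
crop(t,335,95,75,185,3.2*1,"pics/a.png")
crop(t,335,95,70,90,6.6,"pics/tw1.png");crop(t,335,185,70,95,6.3,"pics/tw2.png")
crop(t,120,90,80,90,6.6,"pics/ts1.png");crop(t,120,180,80,90,6.6,"pics/ts2.png")
crop(s,185,215,205,115,3.9,"pics/sw.png");crop(s,160,140,150,60,5.3,"pics/ss.png")
E
```

```text
(no output)
```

View pics/tw1.png

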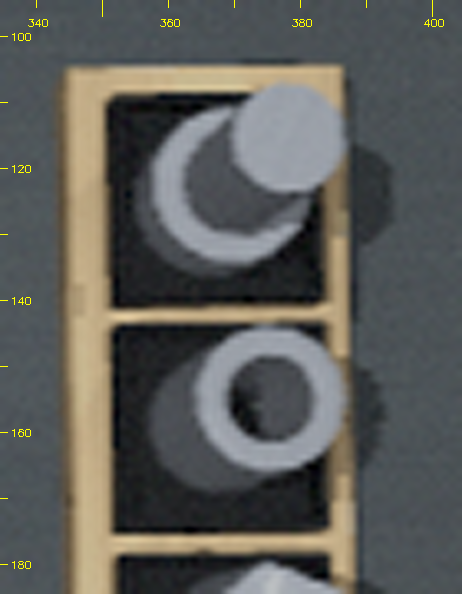

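View pics/tw2.png

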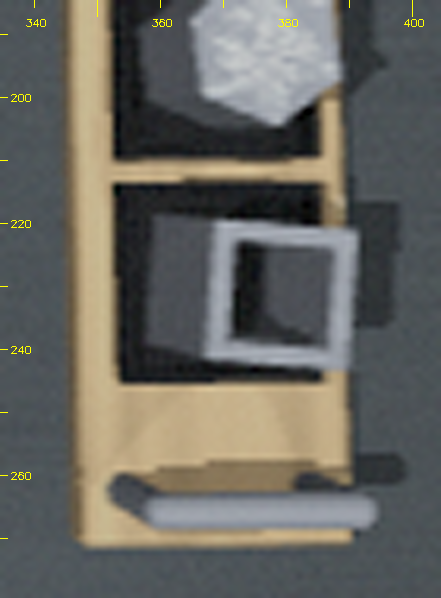

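View pics/ts1.png

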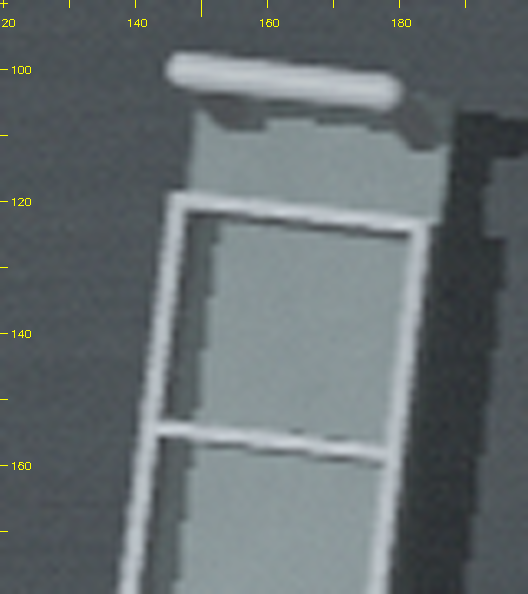

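View pics/ts2.png

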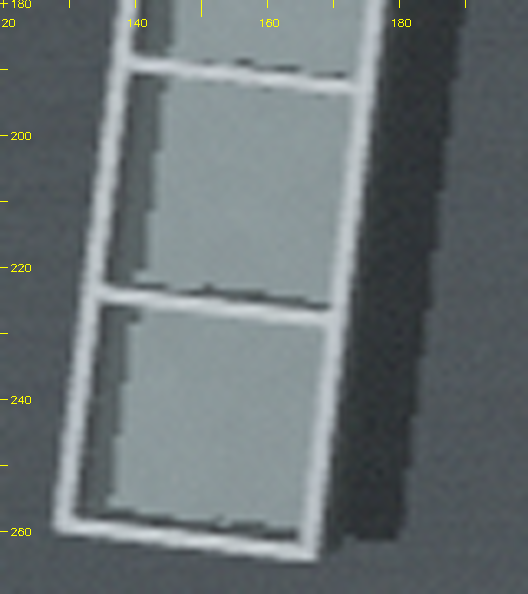

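View pics/sw.png

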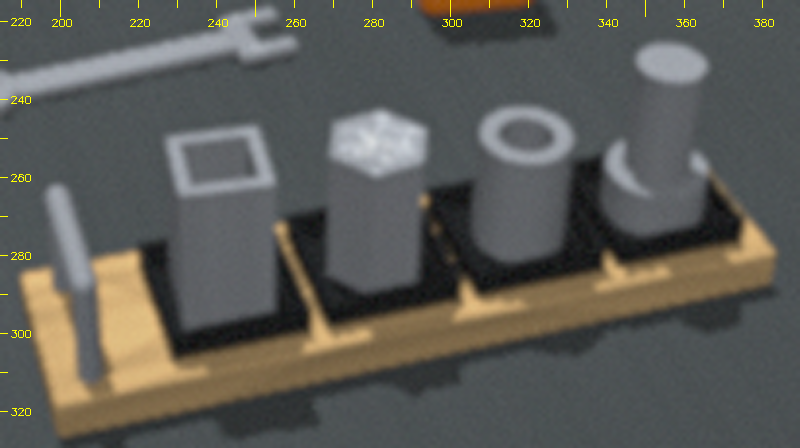

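View pics/ss.png

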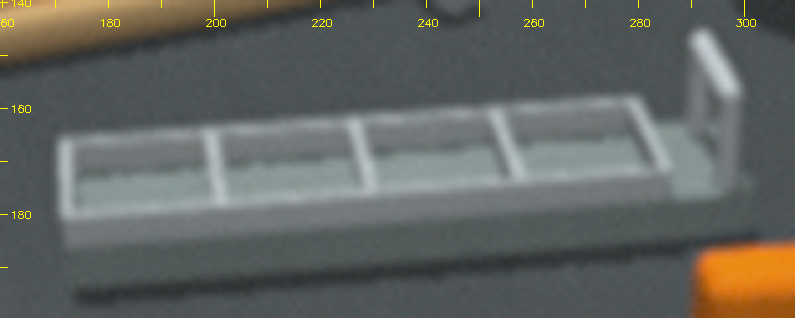

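Crop readings, in original pixels:
- **Top view:** stepped top (378.4,115.3), round (375.6,154.8), hex (376.7,192.0), square (379.1,231.2). Steel wall corners are (145,118.6), (184.3,122.8), (127.7,259.8), (167.4,264.3).
- **Side view:** stepped (356.8,230.7), round (319.4,249.4), hex (281.4,250.9), square (240.9,255.7). Steel corners are (280.3,157.8), (285.9,172), (170.8,165.3), (170.8,180.6).

```bash
cat > m.py <<'E'
from h import *
tops=dict(square=((379.1,231.2),(240.9,255.7),87),hex=((376.7,192),(281.4,250.9),81),round=((375.6,154.8),(319.4,249.4),73),stepped=((378.4,115.3),(356.8,230.7),95))
r1=lambda x:np.round(x,1)
Q={}
for k,(a,b,z) in tops.items():
    X,e1,e2=tri(a,b);print(k,r1(X),"exp z",z,r1([e1,e2]),"top@z",r1(atz("top",a,z)[:2]),"side@z",r1(atz("side",b,z)[:2]));Q[k]=X
C={"far+":((145,118.6),(280.3,157.8)),"far-":((184.3,122.8),(285.9,172)),"near+":((127.7,259.8),(170.8,165.3)),"near-":((167.4,264.3),(170.8,180.6))}
K={}
for k,(a,b) in C.items():
    X,e1,e2=tri(a,b);K[k]=atz("top",a,34);print(k,r1(X),r1([e1,e2]),"top@34",r1(K[k]))
c=np.mean(list(K.values()),0);d=K["far+"]+K["far-"]-K["near+"]-K["near-"]
print("steel c",r1(c),"len",np.linalg.norm(d)/2,"wid",np.linalg.norm(K["far+"]-K["far-"]),"yaw",np.arctan2(d[1],d[0]))
S=[(335+x/6.3-.5,185+y/6.3-.5) for x,y in((216,219),(357,232),(347,370),(204,357))]
S=[atz("top",p,87)[:2] for p in S];print("square",r1(S))
for i in range(4):
    e=S[(i+1)%4]-S[i];print(np.linalg.norm(e).round(1),np.arctan2(e[1],e[0]).round(3))
H=[atz("top",p,81)[:2] for p in((388.6,196.4),(378.5,204.5),(367,199.9),(365.1,188),(374.7,179.3),(388,185.6))]
for i in range(6):
    e=H[(i+1)%6]-H[i];print("hexedge",np.linalg.norm(e).round(1),(np.arctan2(e[1],e[0])%(np.pi/3)).round(3))
a,b=[atz("top",p,18)[:2] for p in((344.3,105),(347.2,270))];d=a-b;print("wood yaw",np.arctan2(d[1],d[0]))
# dish row check: spacer line
E
python3 m.py
```

```text
square [ 451.6 -190.6   86.5] exp z 87 [0.2 0.2] top@z [ 452.  -190.6] side@z [ 451.1 -191.1]
hex [ 515.2 -190.6   80.9] exp z 81 [0.3 0.2] top@z [ 515.6 -190.7] side@z [ 514.8 -190.7]
round [ 577.3 -193.5   71.8] exp z 73 [0.4 0.3] top@z [ 577.8 -193.4] side@z [ 576. -195.]
stepped [ 638.5 -193.9   94.6] exp z 95 [0.2 0.2] top@z [ 638.7 -194. ] side@z [ 637.8 -194.5]
far+ [659.3 201.   34.1] [0.5 0.3] top@34 [658.4 201.2  34. ]
far- [648.4 131.8  33. ] [0.5 0.3] top@34 [648.9 131.4  34. ]
near+ [408.9 234.6  36.1] [0.5 0.3] top@34 [409.5 235.1  34. ]
near- [398.7 165.6  34.3] [0.8 0.6] top@34 [400.1 165.4  34. ]
steel c [529.2 183.3  34. ] len 251.16216612543383 wid 70.50680822745294 yaw -0.13568470180666956
square [[ 471.6 -174.7]
 [ 467.4 -210.5]
 [ 432.2 -206.7]
 [ 436.4 -170.4]]
36.1 -1.687
35.4 3.032
36.6 1.456
35.5 -0.122
hexedge 21.2 0.125
hexedge 20.1 0.115
hexedge 19.7 0.123
hexedge 21.3 0.185
hexedge 23.9 0.051
hexedge 17.7 0.018
wood yaw -0.01573518190095902
```

Heights and sizes agree with the text to about 1 mm. Next, a helper that works out each move.

```bash
cat > go.py <<'E'
import sys,numpy as np
from scipy.spatial.transform import Rotation
from bench import ctrl
# usage: go.py x y z yaw ; target tool x axis at yaw+pi, pointing down
s=ctrl.sense();R=np.array(s["ee_rot"]);p=np.array(s["ee_pos"])
print("t",round(s["time"],2),"p",p.round(1),"yaw",round((np.arctan2(R[1,0],R[0,0])%(2*np.pi))-np.pi,3),"w",round(s["width"],1),"ff",round(s["finger_force"],1) if np.ndim(s["finger_force"])==0 else s["finger_force"],"ft",s["ft_force"].round(1),"q",np.round(s["joint_positions"],2))
a=list(map(float,sys.argv[1:]))
for i in range(0,len(a),4):
    t=a[i:i+4];w=t[3]+np.pi
    T=np.array([[np.cos(w),np.sin(w),0],[np.sin(w),-np.cos(w),0],[0,0,-1]])
    print(t,"xyz",(R.T@(np.array(t[:3])-p)/300).round(4),"roll",round(Rotation.from_matrix(R.T@T).as_rotvec()[2]/2/np.pi,4))
E
python3 go.py 451.6 -190.6 160 -0.117
```

```text
t 0.2 p [ 225.8 -528.4  230.7] yaw -2.738 w 85.4 ff 0.0 ft [-0.  -0.9  0.1] q [-1.28  0.38  0.08  1.27  0.    1.46]
[451.6, -190.6, 160.0, -0.117] xyz [ 1.1344 -0.7394  0.2368] roll -0.4171
```

>>> arm_command --series '[{"xyz": [0.2, -0.13, 0], "roll": -0.02, "claw": 1}, {"xyz": [0.9, -0.59, 0.19], "roll": -0.417, "claw": 1}, {"xyz": [0.9, -0.59, 0.19], "roll": -0.417, "claw": 1}, {"xyz": [0.9, -0.59, 0.19], "roll": -0.417, "claw": 1}, {"xyz": [0.9, -0.59, 0.19], "roll": -0.417, "claw": 1}, {"xyz": [0.9, -0.59, 0.19], "roll": -0.417, "claw": 1}, {"xyz": [0.9, -0.59, 0.19], "roll": -0.417, "claw": 1}, {"xyz": [0.9, -0.59, 0.19], "roll": -0.417, "claw": 1}, {"xyz": [0.9, -0.59, 0.19], "roll": -0.417, "claw": 1}, {"xyz": [0.9, -0.59, 0.19], "roll": -0.417, "claw": 1}, {"xyz": [0.9, -0.59, 0.19], "roll": -0.417, "claw": 1}, {"xyz": [0.9, -0.59, 0.19], "roll": -0.417, "claw": 1}]'

```text
time: 1.2
ee_pos: [404.8, -259.3, 174.1]
ee_rot: [[-0.334, 0.943, -0.0], [0.943, 0.334, 0.0], [0.0, -0.0, -1.0]]
ft_force: [-0.5, -0.5, -0.4]
width: 85.1
finger_force: 0.0
```

```bash
python3 go.py 451.6 -190.6 150 -0.117
```

```text
t 1.2 p [ 404.8 -259.3  174.1] yaw -1.23 w 85.1 ff 0.0 ft [-0.5 -0.5 -0.4] q [-0.7   0.21 -0.29  1.06 -0.    0.53]
[451.6, -190.6, 150.0, -0.117] xyz [0.1637 0.2236 0.0803] roll -0.1772
```

>>> arm_command --series '[{"xyz": [0.164, 0.224, 0.08], "roll": -0.177, "claw": 1}, {"xyz": [0.164, 0.224, 0.08], "roll": -0.177, "claw": 1}, {"xyz": [0.164, 0.224, 0.08], "roll": -0.177, "claw": 1}, {"xyz": [0.164, 0.224, 0.08], "roll": -0.177, "claw": 1}, {"xyz": [0.164, 0.224, 0.08], "roll": -0.177, "claw": 1}, {"xyz": [0.164, 0.224, 0.08], "roll": -0.177, "claw": 1}, {"xyz": [0.164, 0.224, 0.08], "roll": -0.177, "claw": 1}, {"xyz": [0.164, 0.224, 0.08], "roll": -0.177, "claw": 1}, {"xyz": [0.164, 0.224, 0.08], "roll": -0.177, "claw": 1}, {"xyz": [0.164, 0.224, 0.08], "roll": -0.177, "claw": 1}, {"xyz": [0.164, 0.224, 0.08], "roll": -0.177, "claw": 1}, {"xyz": [0.164, 0.224, 0.08], "roll": -0.177, "claw": 1}]'

```text
time: 2.2
ee_pos: [452.0, -191.4, 150.2]
ee_rot: [[-0.992, 0.128, -0.0], [0.128, 0.992, 0.0], [0.0, 0.0, -1.0]]
ft_force: [0.7, 0.5, 0.5]
width: 85.2
finger_force: 0.0
```

```bash
python3 go.py 451.6 -190.6 42 -0.117
```

```text
t 2.2 p [ 452.  -191.4  150.2] yaw -0.128 w 85.2 ff 0.0 ft [0.7 0.5 0.5] q [-0.53  0.25 -0.31  1.01 -0.   -0.4 ]
[451.6, -190.6, 42.0, -0.117] xyz [0.0016 0.0026 0.3607] roll -0.0018
```

>>> arm_command --series '[{"xyz": [0, 0.002, 0.1], "roll": 0, "claw": 1}, {"xyz": [0, 0.002, 0.2], "roll": 0, "claw": 1}, {"xyz": [0, 0.002, 0.3], "roll": 0, "claw": 1}, {"xyz": [0, 0.002, 0.36], "roll": 0, "claw": 1}, {"xyz": [0, 0.002, 0.36], "roll": 0, "claw": 1}, {"xyz": [0, 0.002, 0.36], "roll": 0, "claw": -1}, {"xyz": [0, 0.002, 0.36], "roll": 0, "claw": -1}, {"xyz": [0, 0.002, 0.36], "roll": 0, "claw": -1}, {"xyz": [0, 0.002, 0.36], "roll": 0, "claw": -1}, {"xyz": [0, 0.002, 0.36], "roll": 0, "claw": -1}, {"xyz": [0, 0.002, 0.36], "roll": 0, "claw": -1}, {"xyz": [0, 0.002, 0.36], "roll": 0, "claw": -1}]'

```text
time: 3.2
ee_pos: [453.8, -191.6, 44.0]
ee_rot: [[-0.992, 0.125, 0.003], [0.125, 0.992, -0.002], [-0.004, -0.001, -1.0]]
ft_force: [0.6, 1.2, 6.1]
width: 35.9
finger_force: 60.7
```

```bash
python3 go.py 451.6 -190.6 160 -0.12 621.3 170.7 160 -0.136; python3 - <<'E'
from h import *
crop(get_image("side"),165,175,190,140,4,"pics/g1.png")
E
```

```text
t 3.2 p [ 453.8 -191.6   44. ] yaw -0.126 w 35.9 ff 60.7 ft [0.6 1.2 6.1] q [-0.53  0.36 -0.47  0.74  0.   -0.4 ]
[451.6, -190.6, 160.0, -0.12] xyz [ 0.0062  0.002  -0.3867] roll -0.0009
[621.3, 170.7, 160.0, -0.136] xyz [-0.4039  1.2678 -0.3867] roll 0.0016
```

View pics/g1.png

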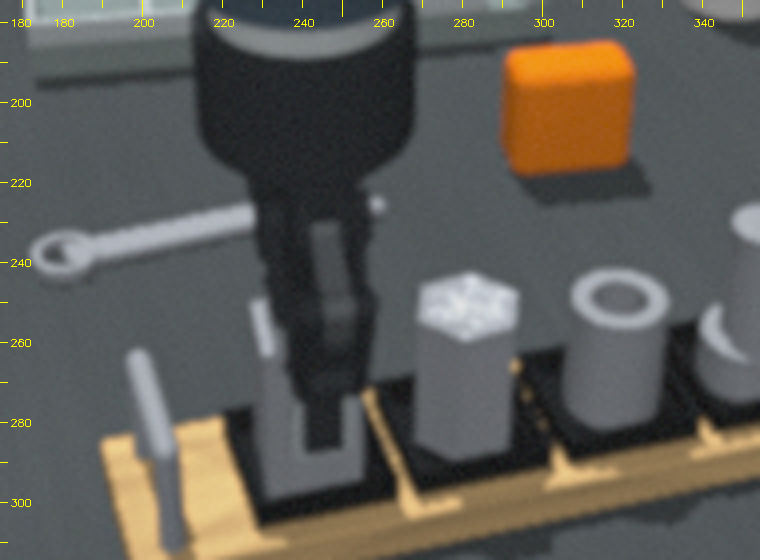

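The square is gripped: width 35.9 mm, 60 N, TCP about 2 mm beyond its centre along x. Next, lift it and carry it.

>>> arm_command --series '[{"xyz": [0, 0, -0.05], "roll": 0, "claw": -1}, {"xyz": [0, 0, -0.15], "roll": 0, "claw": -1}, {"xyz": [0, 0, -0.27], "roll": 0, "claw": -1}, {"xyz": [0, 0, -0.38], "roll": 0, "claw": -1}, {"xyz": [-0.03, 0.09, -0.387], "roll": 0, "claw": -1}, {"xyz": [-0.07, 0.21, -0.387], "roll": 0, "claw": -1}, {"xyz": [-0.11, 0.34, -0.387], "roll": 0, "claw": -1}, {"xyz": [-0.15, 0.47, -0.387], "roll": 0, "claw": -1}, {"xyz": [-0.19, 0.6, -0.387], "roll": 0, "claw": -1}, {"xyz": [-0.23, 0.72, -0.387], "roll": 0, "claw": -1}, {"xyz": [-0.27, 0.83, -0.387], "roll": 0, "claw": -1}, {"xyz": [-0.29, 0.9, -0.387], "roll": 0, "claw": -1}]'

```text
time: 4.25
ee_pos: [573.2, 69.5, 158.1]
ee_rot: [[-0.992, 0.123, 0.0], [0.123, 0.992, 0.001], [-0.0, 0.001, -1.0]]
ft_force: [0.7, -1.1, -3.9]
width: 35.4
finger_force: 61.1
```

```bash
python3 go.py 623.3 170.5 120 -0.136
```

```text
t 4.25 p [573.2  69.5 158.1] yaw -0.123 w 35.4 ff 61.1 ft [ 0.7 -1.1 -3.9] q [ 0.01  0.41 -0.06  1.1   0.    0.13]
[623.3, 170.5, 120.0, -0.136] xyz [-0.1242  0.3546  0.1274] roll 0.0021
```

>>> arm_command --series '[{"xyz": [-0.03, 0.08, 0], "roll": 0.002, "claw": -1}, {"xyz": [-0.07, 0.2, 0], "roll": 0.002, "claw": -1}, {"xyz": [-0.11, 0.32, 0.05], "roll": 0.002, "claw": -1}, {"xyz": [-0.124, 0.355, 0.12], "roll": 0.002, "claw": -1}, {"xyz": [-0.124, 0.355, 0.2], "roll": 0.002, "claw": -1}, {"xyz": [-0.124, 0.355, 0.27], "roll": 0.002, "claw": -1}, {"xyz": [-0.124, 0.355, 0.27], "roll": 0.002, "claw": -1}, {"xyz": [-0.124, 0.355, 0.27], "roll": 0.002, "claw": -1}, {"xyz": [-0.124, 0.355, 0.27], "roll": 0.002, "claw": -1}]'

```text
time: 5.0
ee_pos: [622.9, 166.9, 78.4]
ee_rot: [[-0.99, 0.138, 0.001], [0.138, 0.99, -0.0], [-0.001, 0.0, -1.0]]
ft_force: [0.4, -0.5, -3.1]
width: 35.7
finger_force: 61.0
```

```bash
python3 go.py 623.3 170.5 43 -0.136
```

```text
t 5.0 p [622.9 166.9  78.4] yaw -0.139 w 35.7 ff 61.0 ft [ 0.4 -0.5 -3.1] q [ 0.16  0.59  0.03  1.   -0.    0.3 ]
[623.3, 170.5, 43.0, -0.136] xyz [0.0006 0.012  0.118 ] roll -0.0004
```

>>> arm_command --series '[{"xyz": [0, 0.012, 0.03], "roll": 0, "claw": -1}, {"xyz": [0, 0.012, 0.06], "roll": 0, "claw": -1}, {"xyz": [0, 0.012, 0.09], "roll": 0, "claw": -1}, {"xyz": [0, 0.012, 0.11], "roll": 0, "claw": -1}, {"xyz": [0, 0.012, 0.115], "roll": 0, "claw": -1}, {"xyz": [0, 0.012, 0.115], "roll": 0, "claw": -1}, {"xyz": [0, 0.012, 0.115], "roll": 0, "claw": -1}]'

```text
time: 5.58
ee_pos: [622.6, 170.5, 42.9]
ee_rot: [[-0.99, 0.138, -0.001], [0.138, 0.99, -0.0], [0.001, -0.0, -1.0]]
ft_force: [-2.6, 0.1, 1.3]
width: 35.3
finger_force: 61.5
```

>>> arm_command --series '[{"xyz": [0, 0, 0], "roll": 0, "claw": 0.2}, {"xyz": [0, 0, 0], "roll": 0, "claw": 0.6}, {"xyz": [0, 0, 0], "roll": 0, "claw": 1}, {"xyz": [0, 0, 0], "roll": 0, "claw": 1}, {"xyz": [0, 0, 0], "roll": 0, "claw": 1}, {"xyz": [0, 0, 0], "roll": 0, "claw": 1}, {"xyz": [0, 0, -0.06], "roll": 0, "claw": 1}, {"xyz": [0, 0, -0.16], "roll": 0, "claw": 1}, {"xyz": [0, 0, -0.27], "roll": 0, "claw": 1}, {"xyz": [0, 0, -0.37], "roll": 0, "claw": 1}, {"xyz": [0, 0, -0.37], "roll": 0, "claw": 1}]'

```text
time: 6.5
ee_pos: [627.2, 171.4, 161.4]
ee_rot: [[-0.99, 0.138, 0.012], [0.138, 0.99, 0.002], [-0.011, 0.003, -1.0]]
ft_force: [0.2, -0.5, 0.9]
width: 85.2
finger_force: 0.0
```

```bash
python3 go.py 515.2 -190.6 150 0.10
```

```text
t 6.5 p [627.2 171.4 161.4] yaw -0.138 w 85.2 ff 0.0 ft [ 0.2 -0.5  0.9] q [ 0.17  0.55  0.17  1.18 -0.    0.31]
[515.2, -190.6, 150.0, 0.1] xyz [ 0.2039 -1.2466  0.0314] roll -0.0379
```

>>> arm_command --series '[{"xyz": [0.02, -0.12, 0], "roll": -0.005, "claw": 1}, {"xyz": [0.04, -0.25, 0], "roll": -0.02, "claw": 1}, {"xyz": [0.16, -1, 0.01], "roll": -0.038, "claw": 1}, {"xyz": [0.16, -1, 0.01], "roll": -0.038, "claw": 1}, {"xyz": [0.16, -1, 0.01], "roll": -0.038, "claw": 1}, {"xyz": [0.16, -1, 0.01], "roll": -0.038, "claw": 1}, {"xyz": [0.16, -1, 0.01], "roll": -0.038, "claw": 1}, {"xyz": [0.16, -1, 0.01], "roll": -0.038, "claw": 1}, {"xyz": [0.16, -1, 0.01], "roll": -0.038, "claw": 1}, {"xyz": [0.16, -1, 0.01], "roll": -0.038, "claw": 1}]'

```text
time: 7.33
ee_pos: [534.0, -120.8, 150.9]
ee_rot: [[-0.995, -0.098, 0.0], [-0.098, 0.995, 0.0], [-0.0, 0.0, -1.0]]
ft_force: [-0.2, -0.1, 0.4]
width: 85.4
finger_force: 0.0
```

```bash
python3 go.py 514.5 -190.6 130 0.10
```

```text
t 7.33 p [ 534.  -120.8  150.9] yaw 0.098 w 85.4 ff 0.0 ft [-0.2 -0.1  0.4] q [-0.34  0.36 -0.16  1.05  0.   -0.44]
[514.5, -190.6, 130.0, 0.1] xyz [ 0.0873 -0.2252  0.0695] roll -0.0003
```

>>> arm_command --series '[{"xyz": [0.044, -0.112, 0], "roll": 0, "claw": 1}, {"xyz": [0.087, -0.225, 0.03], "roll": 0, "claw": 1}, {"xyz": [0.087, -0.225, 0.07], "roll": 0, "claw": 1}, {"xyz": [0.087, -0.225, 0.07], "roll": 0, "claw": 1}, {"xyz": [0.087, -0.225, 0.07], "roll": 0, "claw": 1}, {"xyz": [0.087, -0.225, 0.07], "roll": 0, "claw": 1}]'

```text
time: 7.83
ee_pos: [515.6, -188.1, 130.2]
ee_rot: [[-0.995, -0.103, 0.0], [-0.103, 0.995, 0.0], [-0.0, 0.0, -1.0]]
ft_force: [0.5, 0.5, 0.0]
width: 85.4
finger_force: 0.0
```

```bash
python3 go.py 514.5 -190.6 42 0.10
```

```text
t 7.83 p [ 515.6 -188.1  130.2] yaw 0.103 w 85.4 ff 0.0 ft [0.5 0.5 0. ] q [-0.47  0.37 -0.19  1.01  0.   -0.57]
[514.5, -190.6, 42.0, 0.1] xyz [ 0.0044 -0.008   0.294 ] roll 0.0005
```

>>> arm_command --series '[{"xyz": [0.005, -0.008, 0.1], "roll": 0, "claw": 1}, {"xyz": [0.005, -0.008, 0.2], "roll": 0, "claw": 1}, {"xyz": [0.005, -0.008, 0.28], "roll": 0, "claw": 1}, {"xyz": [0.005, -0.008, 0.294], "roll": 0, "claw": 1}, {"xyz": [0.005, -0.008, 0.294], "roll": 0, "claw": 1}, {"xyz": [0.005, -0.008, 0.294], "roll": 0, "claw": -1}, {"xyz": [0.005, -0.008, 0.294], "roll": 0, "claw": -1}, {"xyz": [0.005, -0.008, 0.294], "roll": 0, "claw": -1}, {"xyz": [0.005, -0.008, 0.294], "roll": 0, "claw": -1}, {"xyz": [0.005, -0.008, 0.294], "roll": 0, "claw": -1}, {"xyz": [0.005, -0.008, 0.294], "roll": 0, "claw": -1}, {"xyz": [0.005, -0.008, 0.294], "roll": 0, "claw": -1}]'

```text
time: 8.83
ee_pos: [515.2, -192.3, 43.3]
ee_rot: [[-0.995, -0.101, 0.003], [-0.101, 0.995, -0.0], [-0.003, -0.001, -1.0]]
ft_force: [-0.4, 2.0, 6.4]
width: 35.4
finger_force: 61.3
```

```bash
python3 go.py 515 -190.6 160 0.10 559.9 179.1 160 -0.136; python3 - <<'E'
from h import *
i=get_image("side");
crop(i,160,120,195,150,4,"pics/g2.png")
E
```

```text
t 8.83 p [ 515.2 -192.3   43.3] yaw 0.101 w 35.4 ff 61.3 ft [-0.4  2.   6.4] q [-0.47  0.45 -0.32  0.8   0.   -0.57]
[515.0, -190.6, 160.0, 0.1] xyz [-0.0013  0.0055 -0.3889] roll 0.0001
[559.9, 179.1, 160.0, -0.136] xyz [-0.2741  1.2165 -0.3887] roll 0.0377
```

View pics/g2.png

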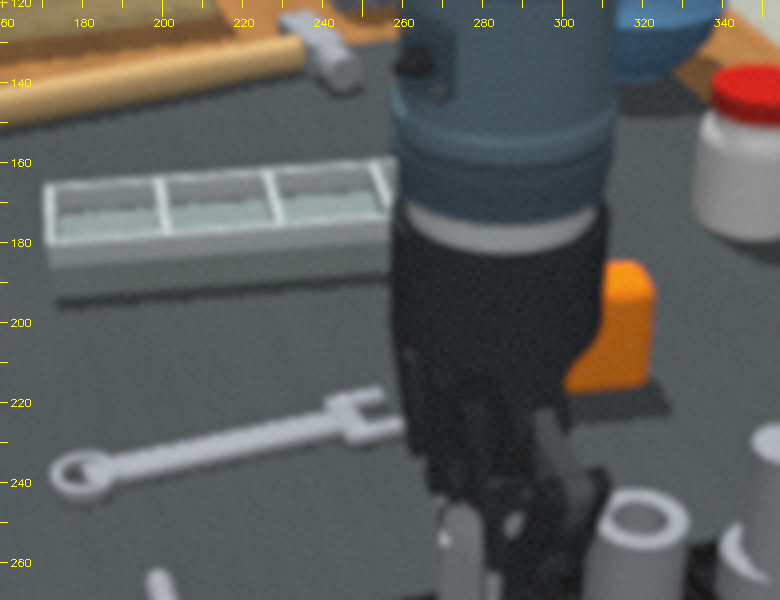

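The hex is gripped at 35.4 mm. The placed square is hidden behind the wrist, so I will check it later. Next, carry the hex.

>>> arm_command --series '[{"xyz": [0, 0, -0.05], "roll": 0, "claw": -1}, {"xyz": [0, 0, -0.15], "roll": 0, "claw": -1}, {"xyz": [0, 0, -0.27], "roll": 0, "claw": -1}, {"xyz": [0, 0, -0.38], "roll": 0, "claw": -1}, {"xyz": [-0.02, 0.09, -0.388], "roll": 0.01, "claw": -1}, {"xyz": [-0.05, 0.21, -0.388], "roll": 0.02, "claw": -1}, {"xyz": [-0.08, 0.34, -0.388], "roll": 0.03, "claw": -1}, {"xyz": [-0.11, 0.47, -0.388], "roll": 0.038, "claw": -1}, {"xyz": [-0.14, 0.6, -0.388], "roll": 0.038, "claw": -1}, {"xyz": [-0.165, 0.73, -0.388], "roll": 0.038, "claw": -1}, {"xyz": [-0.19, 0.85, -0.388], "roll": 0.038, "claw": -1}, {"xyz": [-0.21, 0.93, -0.388], "roll": 0.038, "claw": -1}]'

```text
time: 9.88
ee_pos: [547.1, 95.1, 157.3]
ee_rot: [[-0.991, 0.135, -0.002], [0.135, 0.991, 0.001], [0.002, 0.001, -1.0]]
ft_force: [-0.1, 0.5, -5.7]
width: 35.6
finger_force: 61.7
```

```bash
python3 go.py 559.9 179.1 140 -0.136
```

```text
t 9.88 p [547.1  95.1 157.3] yaw -0.136 w 35.6 ff 61.7 ft [-0.1  0.5 -5.7] q [ 0.06  0.37 -0.12  1.08  0.    0.19]
[559.9, 179.1, 140.0, -0.136] xyz [-0.0045  0.2832  0.0579] roll 0.0
```

>>> arm_command --series '[{"xyz": [-0.002, 0.09, 0], "roll": 0, "claw": -1}, {"xyz": [-0.004, 0.19, 0], "roll": 0, "claw": -1}, {"xyz": [-0.004, 0.27, 0.03], "roll": 0, "claw": -1}, {"xyz": [-0.004, 0.28, 0.07], "roll": 0, "claw": -1}, {"xyz": [-0.004, 0.28, 0.07], "roll": 0, "claw": -1}, {"xyz": [-0.004, 0.28, 0.07], "roll": 0, "claw": -1}, {"xyz": [-0.004, 0.28, 0.07], "roll": 0, "claw": -1}]'

```text
time: 10.47
ee_pos: [560.6, 173.8, 136.9]
ee_rot: [[-0.99, 0.139, -0.001], [0.139, 0.99, -0.001], [0.001, -0.001, -1.0]]
ft_force: [0.9, 0.1, -4.7]
width: 35.3
finger_force: 61.6
```

```bash
python3 go.py 559.9 179.1 43 -0.136;  python3 - <<'E'
from h import *
crop(get_image("side"),165,110,190,140,4,"pics/g3.png")
E
```

```text
t 10.47 p [560.6 173.8 136.9] yaw -0.139 w 35.3 ff 61.6 ft [ 0.9  0.1 -4.7] q [ 0.19  0.44 -0.07  1.06 -0.    0.33]
[559.9, 179.1, 43.0, -0.136] xyz [0.0044 0.0174 0.313 ] roll -0.0005
```

View pics/g3.png

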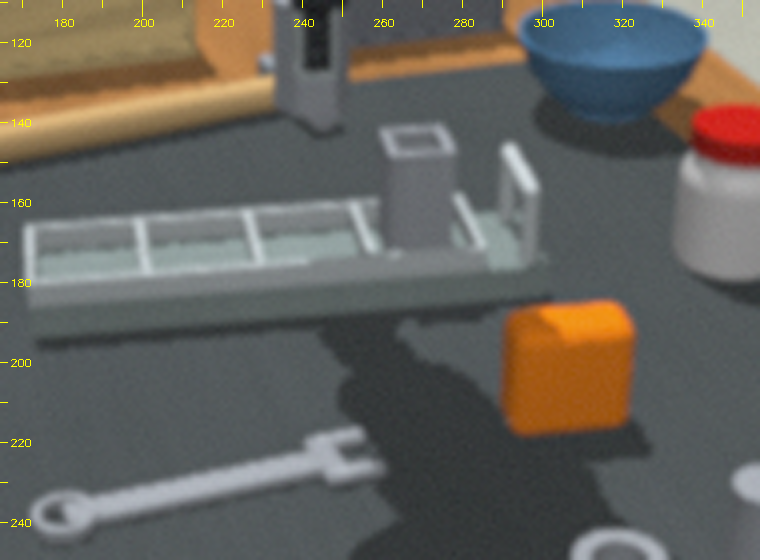

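The square stands upright and central in pocket 1, with its top near (269,145). Next, lower the hex.

>>> arm_command --series '[{"xyz": [0.004, 0.017, 0.08], "roll": 0, "claw": -1}, {"xyz": [0.004, 0.017, 0.17], "roll": 0, "claw": -1}, {"xyz": [0.004, 0.017, 0.24], "roll": 0, "claw": -1}, {"xyz": [0.004, 0.017, 0.28], "roll": 0, "claw": -1}, {"xyz": [0.004, 0.017, 0.3], "roll": 0, "claw": -1}, {"xyz": [0.004, 0.017, 0.311], "roll": 0, "claw": -1}, {"xyz": [0.004, 0.017, 0.311], "roll": 0, "claw": -1}, {"xyz": [0.004, 0.017, 0.311], "roll": 0, "claw": -1}]'

```text
time: 11.18
ee_pos: [561.9, 179.8, 45.0]
ee_rot: [[-0.99, 0.138, 0.002], [0.138, 0.99, 0.0], [-0.002, 0.001, -1.0]]
ft_force: [-0.1, -0.3, -5.5]
width: 35.3
finger_force: 61.7
```

>>> arm_command --series '[{"xyz": [0, 0, 0], "roll": 0, "claw": 0.2}, {"xyz": [0, 0, 0], "roll": 0, "claw": 0.6}, {"xyz": [0, 0, 0], "roll": 0, "claw": 1}, {"xyz": [0, 0, 0], "roll": 0, "claw": 1}, {"xyz": [0, 0, 0], "roll": 0, "claw": 1}, {"xyz": [0, 0, 0], "roll": 0, "claw": 1}, {"xyz": [0, 0, -0.06], "roll": 0, "claw": 1}, {"xyz": [0, 0, -0.16], "roll": 0, "claw": 1}, {"xyz": [0, 0, -0.27], "roll": 0, "claw": 1}, {"xyz": [0, 0, -0.37], "roll": 0, "claw": 1}, {"xyz": [0, 0, -0.37], "roll": 0, "claw": 1}]'

```text
time: 12.1
ee_pos: [564.7, 180.9, 161.7]
ee_rot: [[-0.99, 0.138, 0.011], [0.138, 0.99, 0.002], [-0.011, 0.004, -1.0]]
ft_force: [1.1, -0.0, 0.8]
width: 85.2
finger_force: 0.0
```

```bash
python3 go.py 577.1 -194 150 -0.02
```

```text
t 12.1 p [564.7 180.9 161.7] yaw -0.138 w 85.2 ff 0.0 ft [ 1.1 -0.   0.8] q [ 0.2   0.43 -0.02  1.11 -0.    0.34]
[577.1, -194.0, 150.0, -0.02] xyz [-0.2124 -1.2322  0.0367] roll -0.0188
```

>>> arm_command --series '[{"xyz": [-0.02, -0.12, 0], "roll": -0.005, "claw": 1}, {"xyz": [-0.045, -0.25, 0], "roll": -0.01, "claw": 1}, {"xyz": [-0.17, -0.98, 0.01], "roll": -0.019, "claw": 1}, {"xyz": [-0.17, -0.98, 0.01], "roll": -0.019, "claw": 1}, {"xyz": [-0.17, -0.98, 0.01], "roll": -0.019, "claw": 1}, {"xyz": [-0.17, -0.98, 0.01], "roll": -0.019, "claw": 1}, {"xyz": [-0.17, -0.98, 0.01], "roll": -0.019, "claw": 1}, {"xyz": [-0.17, -0.98, 0.01], "roll": -0.019, "claw": 1}, {"xyz": [-0.17, -0.98, 0.01], "roll": -0.019, "claw": 1}, {"xyz": [-0.17, -0.98, 0.01], "roll": -0.019, "claw": 1}]'

```text
time: 12.93
ee_pos: [570.5, -118.6, 151.4]
ee_rot: [[-1.0, 0.021, -0.001], [0.021, 1.0, 0.001], [0.001, 0.001, -1.0]]
ft_force: [-0.1, 0.8, 0.4]
width: 85.4
finger_force: 0.0
```

```bash
python3 go.py 576.7 -193.7 130 -0.02
```

```text
t 12.93 p [ 570.5 -118.6  151.4] yaw -0.021 w 85.4 ff 0.0 ft [-0.1  0.8  0.4] q [-0.31  0.43 -0.05  1.09  0.   -0.29]
[576.7, -193.7, 130.0, -0.02] xyz [-0.026  -0.2499  0.071 ] roll -0.0001
```

>>> arm_command --series '[{"xyz": [-0.013, -0.125, 0], "roll": 0, "claw": 1}, {"xyz": [-0.026, -0.245, 0.02], "roll": 0, "claw": 1}, {"xyz": [-0.026, -0.255, 0.07], "roll": 0, "claw": 1}, {"xyz": [-0.026, -0.255, 0.07], "roll": 0, "claw": 1}, {"xyz": [-0.026, -0.255, 0.07], "roll": 0, "claw": 1}, {"xyz": [-0.026, -0.255, 0.07], "roll": 0, "claw": 1}]'

```text
time: 13.43
ee_pos: [577.0, -192.7, 131.0]
ee_rot: [[-1.0, 0.016, -0.001], [0.016, 1.0, 0.001], [0.001, 0.001, -1.0]]
ft_force: [-0.3, 0.1, -0.6]
width: 85.2
finger_force: 0.0
```

```bash
python3 go.py 576.7 -193.7 41 -0.02
```

```text
t 13.43 p [ 577.  -192.7  131. ] yaw -0.016 w 85.2 ff 0.0 ft [-0.3  0.1 -0.6] q [-0.43  0.49 -0.01  1.07  0.   -0.41]
[576.7, -193.7, 41.0, -0.02] xyz [ 0.0007 -0.0037  0.3   ] roll 0.0006
```

>>> arm_command --series '[{"xyz": [0.002, -0.003, 0.1], "roll": 0, "claw": 1}, {"xyz": [0.002, -0.003, 0.2], "roll": 0, "claw": 1}, {"xyz": [0.002, -0.003, 0.285], "roll": 0, "claw": 1}, {"xyz": [0.002, -0.003, 0.3], "roll": 0, "claw": 1}, {"xyz": [0.002, -0.003, 0.3], "roll": 0, "claw": 1}, {"xyz": [0.002, -0.003, 0.3], "roll": 0, "claw": -1}, {"xyz": [0.002, -0.003, 0.3], "roll": 0, "claw": -1}, {"xyz": [0.002, -0.003, 0.3], "roll": 0, "claw": -1}, {"xyz": [0.002, -0.003, 0.3], "roll": 0, "claw": -1}, {"xyz": [0.002, -0.003, 0.3], "roll": 0, "claw": -1}, {"xyz": [0.002, -0.003, 0.3], "roll": 0, "claw": -1}, {"xyz": [0.002, -0.003, 0.3], "roll": 0, "claw": -1}]'

```text
time: 14.43
ee_pos: [578.1, -196.0, 42.9]
ee_rot: [[-1.0, 0.019, 0.004], [0.019, 1.0, -0.001], [-0.004, -0.0, -1.0]]
ft_force: [0.0, 2.0, 7.1]
width: 35.5
finger_force: 60.7
```

```bash
python3 go.py 498.7 187.5 160 -0.136
```

```text
t 14.43 p [ 578.1 -196.    42.9] yaw -0.019 w 35.5 ff 60.7 ft [0.  2.  7.1] q [-0.43  0.56 -0.14  0.87  0.   -0.41]
[498.7, 187.5, 160.0, -0.136] xyz [ 0.287  1.273 -0.392] roll 0.0187
```

The width is 35.5 mm, but a 38 mm tube is expected, so I will look before lifting.

```bash
python3 - <<'E'
from h import *
crop(get_image("side"),235,130,150,150,4,"pics/g4.png")
E
```

```text
(no output)
```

View pics/g4.png

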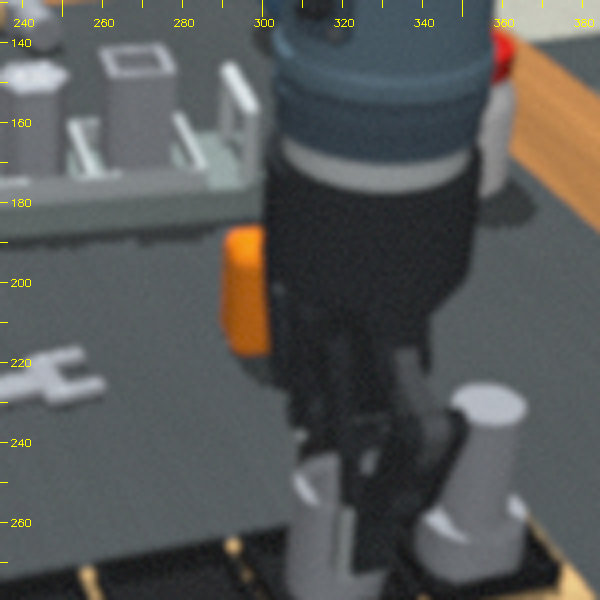

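The round is between the pads, the stepped top is unmoved at (356.8,230.7), and the square and hex both stand. I will use the placed tops (side: square (269.0,144.6), hex (243.2,149)) to check the TCP-to-object offset.

```bash
python3 - <<'E'
from h import *
c=np.array([529.2,183.3]);y=-.1357;ax=np.array([np.cos(y),np.sin(y)]);ay=np.array([-ax[1],ax[0]])
for n,uv,z in(("square",(269,144.6),86),("hex",(243.2,149),80)):
    X=atz("side",uv,z);d=X[:2]-c;print(n,X.round(1),"rack xy",(d@ax).round(1),(d@ay).round(1))
crop(get_image("top"),110,80,300,200,2.6,"pics/g5.png")
E
```

```text
square [620.6 171.   86. ] rack xy 92.2 0.1
hex [563.2 178.4  80. ] rack xy 34.4 -0.2
```

View pics/g5.png

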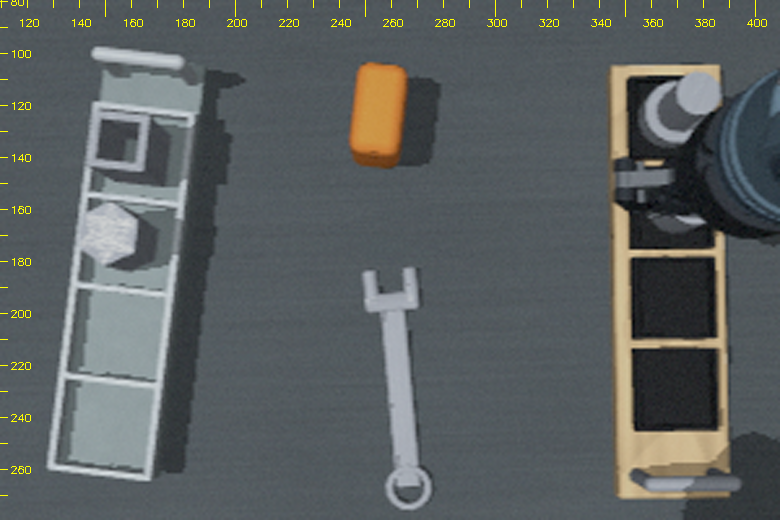

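```bash
python3 - <<'E'
from h import *
for X in((578,-140,80),(578,-140,100),(578,-140,120),(590,-140,100)):print(X,proj("top",X).round(1))
s=ctrl.sense();print(s["ee_pos"],s["width"],s["joint_positions"].round(3))
i=get_image("top")[138:172,343:375]
crop(get_image("top"),335,105,70,75,8,"pics/g6.png")
E
```

```text
(578, -140, 80) [344.2 154.9]
(578, -140, 100) [346.8 153.2]
(578, -140, 120) [349.5 151.3]
(590, -140, 100) [346.5 145.7]
[ 578.09256227 -195.97532278   42.88114252] 35.7737746966128 [-0.431  0.56  -0.136  0.872  0.001 -0.413]
```

The row positions are right, but the fingers sit about 5 mm beyond the round's centre along x. I will regrip it centred.

>>> arm_command --series '[{"xyz": [0, 0, 0], "roll": 0, "claw": 1}, {"xyz": [0, 0, 0], "roll": 0, "claw": 1}, {"xyz": [0, 0, 0], "roll": 0, "claw": 1}, {"xyz": [0, 0, 0], "roll": 0, "claw": 1}, {"xyz": [0.017, 0.002, 0], "roll": 0, "claw": 1}, {"xyz": [0.017, 0.002, 0], "roll": 0, "claw": 1}, {"xyz": [0.017, 0.002, 0], "roll": 0, "claw": -1}, {"xyz": [0.017, 0.002, 0], "roll": 0, "claw": -1}, {"xyz": [0.017, 0.002, 0], "roll": 0, "claw": -1}, {"xyz": [0.017, 0.002, 0], "roll": 0, "claw": -1}, {"xyz": [0.017, 0.002, 0], "roll": 0, "claw": -1}, {"xyz": [0.017, 0.002, 0], "roll": 0, "claw": -1}]'

```text
time: 15.63
ee_pos: [571.7, -195.3, 41.2]
ee_rot: [[-1.0, 0.019, 0.001], [0.019, 1.0, -0.001], [-0.001, -0.001, -1.0]]
ft_force: [0.2, 0.1, 2.3]
width: 35.6
finger_force: 60.3
```

```bash
python3 go.py 498.5 187.5 160 -0.136
```

```text
t 15.63 p [ 571.7 -195.3   41.2] yaw -0.019 w 35.6 ff 60.3 ft [0.2 0.1 2.3] q [-0.43  0.55 -0.15  0.86 -0.   -0.42]
[498.5, 187.5, 160.0, -0.136] xyz [ 0.2678  1.271  -0.3969] roll 0.0186
```

>>> arm_command --series '[{"xyz": [0, 0, -0.05], "roll": 0, "claw": -1}, {"xyz": [0, 0, -0.15], "roll": 0, "claw": -1}, {"xyz": [0, 0, -0.27], "roll": 0, "claw": -1}, {"xyz": [0, 0, -0.38], "roll": 0, "claw": -1}, {"xyz": [0.02, 0.09, -0.396], "roll": 0.005, "claw": -1}, {"xyz": [0.05, 0.21, -0.396], "roll": 0.01, "claw": -1}, {"xyz": [0.08, 0.34, -0.396], "roll": 0.019, "claw": -1}, {"xyz": [0.11, 0.47, -0.396], "roll": 0.019, "claw": -1}, {"xyz": [0.14, 0.6, -0.396], "roll": 0.019, "claw": -1}, {"xyz": [0.165, 0.73, -0.396], "roll": 0.019, "claw": -1}, {"xyz": [0.19, 0.85, -0.396], "roll": 0.019, "claw": -1}, {"xyz": [0.2, 0.93, -0.396], "roll": 0.019, "claw": -1}]'

```text
time: 16.63
ee_pos: [514.1, 88.2, 158.6]
ee_rot: [[-0.991, 0.135, -0.003], [0.135, 0.991, 0.001], [0.003, 0.001, -1.0]]
ft_force: [-0.2, 0.2, -3.3]
width: 35.8
finger_force: 60.5
```

```bash
python3 go.py 492.8 186.3 140 -0.136
```

```text
t 16.63 p [514.1  88.2 158.6] yaw -0.136 w 35.8 ff 60.5 ft [-0.2  0.2 -3.3] q [ 0.05  0.31 -0.21  1.06  0.    0.18]
[492.8, 186.3, 140.0, -0.136] xyz [0.1142 0.3142 0.0627] roll 0.0
```

>>> arm_command --series '[{"xyz": [0.035, 0.1, 0], "roll": 0, "claw": -1}, {"xyz": [0.075, 0.21, 0], "roll": 0, "claw": -1}, {"xyz": [0.11, 0.3, 0.03], "roll": 0, "claw": -1}, {"xyz": [0.114, 0.32, 0.07], "roll": 0, "claw": -1}, {"xyz": [0.114, 0.32, 0.07], "roll": 0, "claw": -1}, {"xyz": [0.114, 0.32, 0.07], "roll": 0, "claw": -1}, {"xyz": [0.114, 0.32, 0.07], "roll": 0, "claw": -1}]'

```text
time: 17.22
ee_pos: [495.9, 184.0, 138.5]
ee_rot: [[-0.99, 0.139, -0.001], [0.139, 0.99, -0.001], [0.001, -0.001, -1.0]]
ft_force: [-0.6, -0.4, -2.9]
width: 35.4
finger_force: 60.6
```

```bash
python3 go.py 492.8 186.3 41 -0.136;python3 - <<'E'
from h import *
i=get_image("side");cv2.imwrite("pics/h1.png",i[:,:,::-1])
E
```

```text
t 17.22 p [495.9 184.  138.5] yaw -0.139 w 35.4 ff 60.6 ft [-0.6 -0.4 -2.9] q [ 0.24  0.33 -0.23  1.01 -0.    0.37]
[492.8, 186.3, 41.0, -0.136] xyz [0.0109 0.0066 0.3248] roll -0.0005
```

>>> arm_command --series '[{"xyz": [0.01, 0.007, 0.08], "roll": 0, "claw": -1}, {"xyz": [0.01, 0.007, 0.17], "roll": 0, "claw": -1}, {"xyz": [0.01, 0.007, 0.25], "roll": 0, "claw": -1}, {"xyz": [0.01, 0.007, 0.29], "roll": 0, "claw": -1}, {"xyz": [0.01, 0.007, 0.31], "roll": 0, "claw": -1}, {"xyz": [0.01, 0.007, 0.324], "roll": 0, "claw": -1}, {"xyz": [0.01, 0.007, 0.324], "roll": 0, "claw": -1}, {"xyz": [0.01, 0.007, 0.324], "roll": 0, "claw": -1}, {"xyz": [0.01, 0.007, 0.324], "roll": 0, "claw": -1}]'

```text
time: 18.02
ee_pos: [494.6, 187.4, 42.6]
ee_rot: [[-0.99, 0.138, 0.002], [0.138, 0.99, 0.001], [-0.002, 0.001, -1.0]]
ft_force: [1.2, -0.0, -3.0]
width: 35.5
finger_force: 60.6
```

>>> arm_command --series '[{"xyz": [0, 0, 0], "roll": 0, "claw": 0.2}, {"xyz": [0, 0, 0], "roll": 0, "claw": 0.6}, {"xyz": [0, 0, 0], "roll": 0, "claw": 1}, {"xyz": [0, 0, 0], "roll": 0, "claw": 1}, {"xyz": [0, 0, 0], "roll": 0, "claw": 1}, {"xyz": [0, 0, 0], "roll": 0, "claw": 1}, {"xyz": [0, 0, -0.06], "roll": 0, "claw": 1}, {"xyz": [0, 0, -0.16], "roll": 0, "claw": 1}, {"xyz": [0, 0, -0.27], "roll": 0, "claw": 1}, {"xyz": [0, 0, -0.37], "roll": 0, "claw": 1}, {"xyz": [0, 0, -0.37], "roll": 0, "claw": 1}]'

```text
time: 18.93
ee_pos: [497.3, 188.3, 158.7]
ee_rot: [[-0.99, 0.138, 0.01], [0.138, 0.99, 0.002], [-0.01, 0.004, -1.0]]
ft_force: [0.7, 0.7, 0.3]
width: 85.4
finger_force: 0.0
```

```bash
python3 go.py 634 -194.5 150 -0.02
```

```text
t 18.93 p [497.3 188.3 158.7] yaw -0.138 w 85.4 ff 0.0 ft [0.7 0.7 0.3] q [ 0.24  0.31 -0.2   1.04 -0.    0.38]
[634.0, -194.5, 150.0, -0.02] xyz [-0.6268 -1.2012  0.0306] roll -0.0188
```

>>> arm_command --series '[{"xyz": [-0.05, -0.1, 0], "roll": -0.005, "claw": 1}, {"xyz": [-0.11, -0.21, 0], "roll": -0.01, "claw": 1}, {"xyz": [-0.52, -1, 0], "roll": -0.019, "claw": 1}, {"xyz": [-0.52, -1, 0], "roll": -0.019, "claw": 1}, {"xyz": [-0.52, -1, 0], "roll": -0.019, "claw": 1}, {"xyz": [-0.52, -1, 0], "roll": -0.019, "claw": 1}, {"xyz": [-0.52, -1, 0], "roll": -0.019, "claw": 1}, {"xyz": [-0.52, -1, 0], "roll": -0.019, "claw": 1}, {"xyz": [-0.52, -1, 0], "roll": -0.019, "claw": 1}, {"xyz": [-0.52, -1, 0], "roll": -0.019, "claw": 1}, {"xyz": [-0.52, -1, 0], "roll": -0.019, "claw": 1}]'

```text
time: 19.85
ee_pos: [606.3, -132.1, 151.6]
ee_rot: [[-1.0, 0.021, -0.001], [0.021, 1.0, 0.001], [0.001, 0.001, -1.0]]
ft_force: [-0.2, 0.1, 0.3]
width: 85.5
finger_force: 0.0
```

```bash
python3 go.py 635 -194.5 140 -0.02
```

```text
t 19.85 p [ 606.3 -132.1  151.6] yaw -0.021 w 85.5 ff 0.0 ft [-0.2  0.1  0.3] q [-0.32  0.5   0.07  1.14  0.   -0.3 ]
[635.0, -194.5, 140.0, -0.02] xyz [-0.1    -0.206   0.0384] roll -0.0001
```

>>> arm_command --series '[{"xyz": [-0.05, -0.1, 0], "roll": 0, "claw": 1}, {"xyz": [-0.098, -0.2, 0.02], "roll": 0, "claw": 1}, {"xyz": [-0.1, -0.208, 0.038], "roll": 0, "claw": 1}, {"xyz": [-0.1, -0.208, 0.038], "roll": 0, "claw": 1}, {"xyz": [-0.1, -0.208, 0.038], "roll": 0, "claw": 1}, {"xyz": [-0.1, -0.208, 0.038], "roll": 0, "claw": 1}]'

```text
time: 20.35
ee_pos: [634.7, -192.2, 141.1]
ee_rot: [[-1.0, 0.017, -0.001], [0.017, 1.0, 0.001], [0.001, 0.001, -1.0]]
ft_force: [-1.2, 0.0, 0.4]
width: 85.3
finger_force: 0.0
```

```bash
python3 go.py 634.5 -194.5 50 -0.02
```

```text
t 20.35 p [ 634.7 -192.2  141.1] yaw -0.017 w 85.3 ff 0.0 ft [-1.2  0.   0.4] q [-0.39  0.59  0.2   1.17  0.   -0.37]
[634.5, -194.5, 50.0, -0.02] xyz [ 0.0004 -0.0079  0.3038] roll 0.0005
```

>>> arm_command --series '[{"xyz": [0, -0.005, 0.1], "roll": 0, "claw": 1}, {"xyz": [0, -0.005, 0.2], "roll": 0, "claw": 1}, {"xyz": [0, -0.005, 0.285], "roll": 0, "claw": 1}, {"xyz": [0, -0.005, 0.302], "roll": 0, "claw": 1}, {"xyz": [0, -0.005, 0.302], "roll": 0, "claw": 1}, {"xyz": [0, -0.005, 0.302], "roll": 0, "claw": -1}, {"xyz": [0, -0.005, 0.302], "roll": 0, "claw": -1}, {"xyz": [0, -0.005, 0.302], "roll": 0, "claw": -1}, {"xyz": [0, -0.005, 0.302], "roll": 0, "claw": -1}, {"xyz": [0, -0.005, 0.302], "roll": 0, "claw": -1}, {"xyz": [0, -0.005, 0.302], "roll": 0, "claw": -1}, {"xyz": [0, -0.005, 0.302], "roll": 0, "claw": -1}]'

```text
time: 21.35
ee_pos: [636.5, -195.8, 52.1]
ee_rot: [[-1.0, 0.019, 0.003], [0.019, 1.0, -0.0], [-0.003, -0.0, -1.0]]
ft_force: [-0.2, 2.1, 5.8]
width: 27.1
finger_force: 59.0
```

```bash
python3 go.py 437.1 195.9 165 -0.136
```

```text
t 21.35 p [ 636.5 -195.8   52.1] yaw -0.019 w 27.1 ff 59.0 ft [-0.2  2.1  5.8] q [-0.39  0.65  0.06  0.98  0.   -0.38]
[437.1, 195.9, 165.0, -0.136] xyz [ 0.6876  1.2929 -0.3786] roll 0.0187
```

>>> arm_command --series '[{"xyz": [0, 0, -0.05], "roll": 0, "claw": -1}, {"xyz": [0, 0, -0.15], "roll": 0, "claw": -1}, {"xyz": [0, 0, -0.27], "roll": 0, "claw": -1}, {"xyz": [0, 0, -0.37], "roll": 0, "claw": -1}, {"xyz": [0.05, 0.09, -0.379], "roll": 0.005, "claw": -1}, {"xyz": [0.11, 0.2, -0.379], "roll": 0.01, "claw": -1}, {"xyz": [0.17, 0.32, -0.379], "roll": 0.019, "claw": -1}, {"xyz": [0.23, 0.44, -0.379], "roll": 0.019, "claw": -1}, {"xyz": [0.3, 0.56, -0.379], "roll": 0.019, "claw": -1}, {"xyz": [0.36, 0.68, -0.379], "roll": 0.019, "claw": -1}, {"xyz": [0.42, 0.79, -0.379], "roll": 0.019, "claw": -1}, {"xyz": [0.46, 0.87, -0.379], "roll": 0.019, "claw": -1}]'

```text
time: 22.35
ee_pos: [499.0, 70.1, 163.3]
ee_rot: [[-0.991, 0.136, -0.003], [0.136, 0.991, 0.001], [0.003, 0.0, -1.0]]
ft_force: [-0.2, 0.4, -3.9]
width: 26.9
finger_force: 60.0
```

```bash
python3 go.py 434.9 194.2 145 -0.136
```

```text
t 22.35 p [499.   70.1 163.3] yaw -0.137 w 26.9 ff 60.0 ft [-0.2  0.4 -3.9] q [ 0.01  0.27 -0.25  1.05  0.    0.15]
[434.9, 194.2, 145.0, -0.136] xyz [0.2679 0.3806 0.0619] roll -0.0001
```

>>> arm_command --series '[{"xyz": [0.07, 0.1, 0], "roll": 0, "claw": -1}, {"xyz": [0.14, 0.2, 0], "roll": 0, "claw": -1}, {"xyz": [0.21, 0.3, 0], "roll": 0, "claw": -1}, {"xyz": [0.26, 0.37, 0.03], "roll": 0, "claw": -1}, {"xyz": [0.268, 0.385, 0.07], "roll": 0, "claw": -1}, {"xyz": [0.268, 0.385, 0.07], "roll": 0, "claw": -1}, {"xyz": [0.268, 0.385, 0.07], "roll": 0, "claw": -1}, {"xyz": [0.268, 0.385, 0.07], "roll": 0, "claw": -1}]'

```text
time: 23.02
ee_pos: [438.8, 192.5, 143.2]
ee_rot: [[-0.99, 0.139, -0.0], [0.139, 0.99, -0.001], [0.0, -0.001, -1.0]]
ft_force: [0.4, -0.5, -4.1]
width: 26.7
finger_force: 60.0
```

```bash
python3 go.py 434.9 194.2 51.5 -0.136
```

```text
t 23.02 p [438.8 192.5 143.2] yaw -0.139 w 26.7 ff 60.0 ft [ 0.4 -0.5 -4.1] q [ 0.28  0.23 -0.35  0.98 -0.    0.42]
[434.9, 194.2, 51.5, -0.136] xyz [0.0136 0.004  0.3056] roll -0.0005
```

>>> arm_command --series '[{"xyz": [0.014, 0.004, 0.08], "roll": 0, "claw": -1}, {"xyz": [0.014, 0.004, 0.16], "roll": 0, "claw": -1}, {"xyz": [0.014, 0.004, 0.23], "roll": 0, "claw": -1}, {"xyz": [0.014, 0.004, 0.27], "roll": 0, "claw": -1}, {"xyz": [0.014, 0.004, 0.29], "roll": 0, "claw": -1}, {"xyz": [0.014, 0.004, 0.306], "roll": 0, "claw": -1}, {"xyz": [0.014, 0.004, 0.306], "roll": 0, "claw": -1}, {"xyz": [0.014, 0.004, 0.306], "roll": 0, "claw": -1}, {"xyz": [0.014, 0.004, 0.306], "roll": 0, "claw": -1}]'

```text
time: 23.77
ee_pos: [435.7, 195.1, 52.2]
ee_rot: [[-0.99, 0.138, 0.002], [0.138, 0.99, 0.0], [-0.002, 0.001, -1.0]]
ft_force: [0.5, 0.4, -3.5]
width: 26.7
finger_force: 59.9
```

>>> arm_command --series '[{"xyz": [0, 0, 0], "roll": 0, "claw": 0.2}, {"xyz": [0, 0, 0], "roll": 0, "claw": 0.6}, {"xyz": [0, 0, 0], "roll": 0, "claw": 1}, {"xyz": [0, 0, 0], "roll": 0, "claw": 1}, {"xyz": [0, 0, 0], "roll": 0, "claw": 1}, {"xyz": [0, 0, 0], "roll": 0, "claw": 1}, {"xyz": [0, 0, -0.06], "roll": 0, "claw": 1}, {"xyz": [0, 0, -0.16], "roll": 0, "claw": 1}, {"xyz": [0, 0, -0.27], "roll": 0, "claw": 1}, {"xyz": [0, 0, -0.37], "roll": 0, "claw": 1}, {"xyz": [0, 0, -0.37], "roll": 0, "claw": 1}]'

```text
time: 24.68
ee_pos: [438.3, 196.2, 168.2]
ee_rot: [[-0.99, 0.138, 0.01], [0.138, 0.99, 0.003], [-0.009, 0.004, -1.0]]
ft_force: [1.9, -0.4, 0.3]
width: 85.3
finger_force: 0.0
```

>>> arm_command --series '[{"xyz": [0, -0.13, -0.01], "roll": 0, "claw": 1}, {"xyz": [0, -0.26, -0.01], "roll": 0, "claw": 1}, {"xyz": [0, -0.39, -0.01], "roll": 0, "claw": 1}, {"xyz": [0, -0.52, -0.01], "roll": 0, "claw": 1}, {"xyz": [0, -0.65, -0.01], "roll": 0, "claw": 1}, {"xyz": [0, -0.78, -0.01], "roll": 0, "claw": 1}, {"xyz": [0, -0.9, -0.01], "roll": 0, "claw": 1}, {"xyz": [0, -1, -0.01], "roll": 0, "claw": 1}, {"xyz": [0, -1, -0.01], "roll": 0, "claw": 1}, {"xyz": [0, -1, -0.01], "roll": 0, "claw": 1}, {"xyz": [0, -1, -0.01], "roll": 0, "claw": 1}]'

```text
time: 25.6
ee_pos: [392.9, -101.7, 165.0]
ee_rot: [[-0.99, 0.138, -0.001], [0.138, 0.99, 0.001], [0.001, 0.001, -1.0]]
ft_force: [0.0, 0.2, -0.0]
width: 85.5
finger_force: 0.0
```

```bash
python3 go.py; python3 - <<'E'
from h import *
s=get_image("side");t=get_image("top")
crop(s,160,125,150,75,5,"pics/f1.png");crop(t,110,90,100,185,3.2,"pics/f2.png")
a=cv2.imread("pics/f1.png");b=cv2.imread("pics/f2.png")
a=cv2.resize(a,None,fx=.62,fy=.62,interpolation=cv2.INTER_AREA)
o=np.zeros((592,800,3),np.uint8);o[:592,:b.shape[1]]=b[:592];o[:a.shape[0],325:325+a.shape[1]]=a;cv2.imwrite("pics/f3.png",o)
E
```

```text
t 25.6 p [ 392.9 -101.7  165. ] yaw -0.139 w 85.5 ff 0.0 ft [ 0.   0.2 -0. ] q [-0.41  0.08 -0.49  1.01  0.   -0.27]
```

View pics/f3.png

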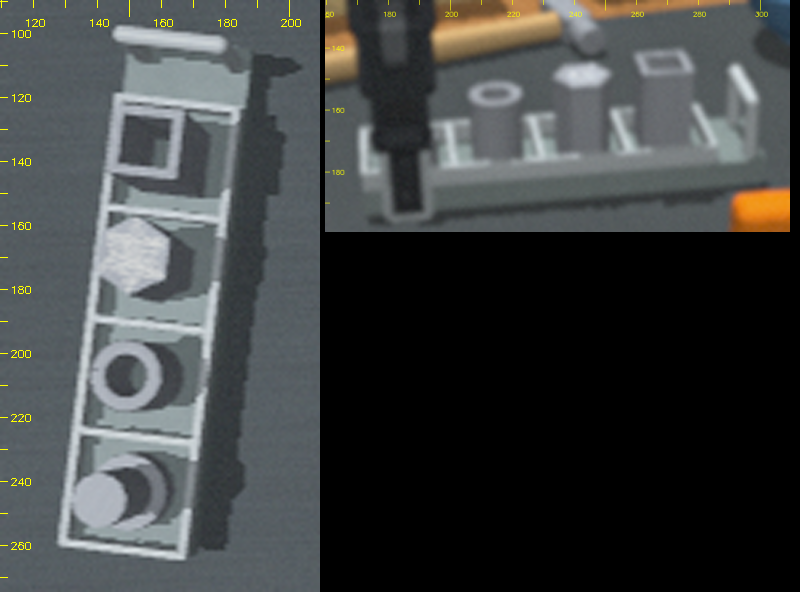

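All four stand in order. The top-view top centres in crop pixels are square (145,143), hex (134,255), round (126,375) and stepped (99,500). Numeric check:

```bash
python3 - <<'E'
from h import *
c=np.array([529.2,183.3]);y=-.1357;ax=np.array([np.cos(y),np.sin(y)]);ay=np.array([-ax[1],ax[0]])
for n,x,v,z,p in(("sq",145,143,86,93),("hex",134,255,80,31),("round",126,375,72,-31),("step",99,500,94,-93)):
    d=atz("top",(109.5+x/3.2,89.5+v/3.2),z)[:2]-c;print(n,"dx",(d@ax-p).round(1),"dy",(d@ay).round(1))
print(proj("top",(435,196,42)))
E
```

```text
sq dx -1.6 dy -0.4
hex dx 2.9 dy -0.0
round dx 2.7 dy -1.2
step dx 1.3 dy -1.4
[148.45000728 245.07998047]
```

All four are within 3 mm of their pocket centres, so I am handing in.

```bash
python3 -c "
from bench import job
print(job.hand_in())"
```

```text
the job is handed in; nothing more can be done
None
```

The job is handed in at about 26 s: all four spacers stand in the steel rack in handle order (square, hex, round, stepped), each measured within 3 mm of its pocket centre; the hand-in gave no verdict.

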